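# Take the pile of plaster ant nests apart and stand each in its saucer

## Task

Four cast plaster ant nests are piled up two and two on the slatted drying board. Take the piles apart and stand each nest, chambers upward, flat inside the rim of the watering saucer that has its own shape: oblong in oblong, oval in oval, square in square, round in round. Plaster chips easily, so set every nest down and never let one drop or topple, and leave the seed jar and the pigment pot where they are.

Things in the scene. Friction and masses are not known exactly. Their poses are not given: they have to be found in the camera images.
- nest_oblong: Natural white rectangular plaster block, 116 (x) x 60 (y) x 42 mm high, brown chambers on top; about 300 g. Origin: centre of its underside; x along its length, z up. Lower block of one pile; under both piles is a fixed slatted wooden board 146 x 250 x 12 mm. Pile centres are 140 mm apart, long blocks side by side. Grip across the width, by the upper 30 mm, to stay clear of the saucer's rim.
- nest_oval: Slate-grey plaster block with straight sides (52 mm long) and half-round ends, 116 (x) x 64 (y) x 42 mm high, brown chambers on top; about 300 g. Origin: centre of its underside; x along its length, z up. Lower block of the other pile, on the same 12 mm high board. Grip across the width, by the upper 30 mm.
- nest_square: Moss-green plaster nest block, 50 x 50 x 42 mm high, four brown chambers on its top face; about 110 g. Origin: centre of its underside; x and y square to its sides, z up. It stands on top of one of the two lower blocks (either one), its underside 54 mm above the table. Grip across two opposite sides, by the upper 30 mm.
- nest_round: Sand-yellow plaster nest block, a disc 52 mm in diameter and 42 mm high, round brown chambers on its top face; about 100 g. Origin: centre of its underside, z up. It stands on top of the other lower block, its underside 54 mm above the table. Grip across the diameter, by the upper 30 mm.
- saucer_oblong: Orange plastic rectangular saucer, fixed to the table: 146 (x) x 90 (y) mm outside, 138 x 82 mm inside, inner floor 4 mm and rim 13 mm above the table, wall 4 mm. Origin: centre of its underside; x along its length. For the white oblong nest.
- saucer_oval: Blue glazed saucer with straight sides and half-round ends, fixed to the table: 146 (x) x 94 (y) mm outside, 138 x 86 mm inside, inner floor 4 mm and rim 13 mm above the table. Origin: centre of its underside; x along its length. For the slate-grey oval nest.
- saucer_square: White ceramic square saucer, fixed to the table: 80 x 80 mm outside, 72 x 72 mm inside, inner floor 4 mm and rim 13 mm above the table. Origin: centre of its underside; x and y square to its sides. For the green square nest.
- saucer_round: Round terracotta saucer, fixed to the table: 82 mm outside and about 73 mm inside diameter, inner floor 4 mm and rim 13 mm above the table. Origin: centre of its underside. For the sand-yellow round nest.
- seed_jar: Bystander: closed amber glass jar with a red lid, 58 mm in diameter, 75 mm high, standing beyond the drying board. Origin: centre of its underside. Leave it alone.
- pigment_pot: Bystander: small yellow plastic pot with a white lid, 47 mm in diameter, 48 mm high, standing beyond the drying board. Origin: centre of its underside. Leave it alone.
Not all that is in view belongs to the job. What is meant by the nest_round is not black, and is the larger of those in its own colour.

How it is judged:
At the end, for the whole second after the job is handed in: Every nest lies flat, chambers up (tilt under 0.06 rad), on the floor of the saucer of its own shape (underside within 3 mm of that floor, centres within 16 mm), released and at rest; the seed jar and the pigment pot are within 20 mm of where they stood (horizontal distance between nest_oblong and saucer_oblong below 0.016 m and z of nest_oblong in the frame of saucer_oblong below 0.007 m and angle between each of nest_oblong, nest_oval, nest_square, nest_round's own z axis and vertical below 0.06 rad and linear speed of each of nest_oblong, nest_oval, nest_square, nest_round below 0.02 m/s and horizontal distance between nest_oval and saucer_oval below 0.016 m and z of nest_oval in the frame of saucer_oval below 0.007 m and horizontal distance between nest_square and saucer_square below 0.016 m and z of nest_square in the frame of saucer_square below 0.007 m and horizontal distance between nest_round and saucer_round below 0.016 m and z of nest_round in the frame of saucer_round below 0.007 m and distance of each of seed_jar, pigment_pot from where it was at the start of the episode below 0.02 m); the robot touches nothing.
It fails at once if a nest drops or topples: it moves faster than 0.45 m/s (a free fall of about 10 mm) with no finger touching it ((linear speed of nest_oblong above 0.45 m/s and contact force between the fingers and nest_oblong below 0.05 N) or (linear speed of nest_oval above 0.45 m/s and contact force between the fingers and nest_oval below 0.05 N) or (linear speed of nest_square above 0.45 m/s and contact force between the fingers and nest_square below 0.05 N) or (linear speed of nest_round above 0.45 m/s and contact force between the fingers and nest_round below 0.05 N)).
It fails at once if the seed jar is pushed more than 20 mm or tipped over (distance of seed_jar from where it was at the start of the episode above 0.02 m or angle between seed_jar's own z axis and vertical above 0.4 rad).
It fails at once if the pigment pot is pushed more than 20 mm or tipped over (distance of pigment_pot from where it was at the start of the episode above 0.02 m or angle between pigment_pot's own z axis and vertical above 0.4 rad).
It also fails if it takes over 115 s, if anything falls off the work surface, if the arm or the gripper's body presses on something with over 40 N, if the wrist force passes 120 N, or if a joint passes its speed limit or range.

## Robot

A 7-joint arm with a two-finger parallel gripper is mounted at the origin on the work surface. World frame = base frame: x ahead of the robot, y to its left, z up, the work surface at z = 0. Lengths are in m, angles in rad, forces in N, time in s.
With the tool pointing down it reaches from about 0.425 to 0.95 m from the base axis. Payload 4.7 kg.
Tool frame: the origin (TCP) lies at the very end of the fingers, on their centre line; the grasp point (between the pads) lies 19 mm behind it; z points along the fingers, y is the direction in which the jaws open and shut (so a half turn about z gives the same grasp; the last joint's range is limited). The gripper opens to 85 mm and grips with 20 to 120 N. Pads are 22 mm wide; open, the fingers measure 114 mm over their backs; the gripper's body (76 mm by 85 mm) begins 54 mm behind the grasp point. The pads swing forward as they close: fully open they stand 13 mm farther back than shut.
Start: joints at [-1.222, 0.469, -0.049, 1.532, 0.024, 1.141, -0.082], TCP at [0.249, 0.627, 0.202] pointing down, gripper open.
Joint ranges: [-2.59, 2.59], [-0.33, 1.99], [-1.39, 1.29], [0.1, 2.45], [-1.04, 4.18], [0.21, 1.99], [-2.66, 2.66]. Speed limits (rad/s): [2.57, 2.57, 3.14, 3.14, 3.14, 3.14, 3.14].

## Interface

Orientations are given as a rotation vector (axis times angle).
In Python, from station import sensors, grab_frame, job gives the robot as it stands.
- The arm moves only by the shell command python3 -m jog 'ROWS' [FORCE]. ROWS is JSON, a list of rows, each a list of 7 numbers: the finger opening in cm, from 0 to 8.54, then the shift along the tool's x, y, z in cm, then the turn, a rotation vector about the tool's x, y, z in degrees. A call has exactly 10 rows; each row shifts and turns the commanded pose from where the row before left it, along the tool's axes as they then stand; what a row does not reach is not made up. A row lasts 1/12 s, in which the tool goes at most 41.7 mm and 7.16 degrees, less where a joint would pass 70% of its speed; a pose out of reach is approached as far as the arm can. A call is refused whole if a number of a shift passes 4.17 or a number of a turn 7.16, either way. A call with a gripper value outside its range is refused whole. The fingers move at their own pace and stop on an object; FORCE is the grip in N (left out, the last holds). Time passes only in rows, so rows that do not move let the fingers close, or fill a call up. It gives the time, the measured TCP pose, the force and the opening at its end, in the units of the state.
- sensors.get_obs(): the state, without advancing time (a new reading comes with each control period).
- grab_frame(name): name is "scene" or "top" or "wrist"; returns a dict with "frame" (480x640x3 uint8, red, green, blue), "vfov" (degrees; the focal length in pixels is half the picture's height over the tangent of half this angle, whatever the lens; pixels are square), "cx", "cy" (the principal point, pixels), "extrinsics" (4x4, takes a point from camera to world coordinates); the wrist camera has in their place "T_tool_cam" (4x4, takes a point from camera to tool coordinates, whose origin is the TCP and whose axes are the flange's). Camera axes: x right, y up, looking along -z (the intrinsics and any distortion apply to the point x, -y, -z); pixel columns grow to the right and rows downward; lengths in m; the calibration is good to about 2 mm. The wrist camera is an equidistant fisheye: a pixel r from the principal point sees the ray r / f radians off the axis. A picture is of the moment at which its call begins: read the wrist's pose just before it. There is no depth.
- job.job_done(): hands the job in, once; it reports no verdict.
The state is a dict: "t": time; "joint_positions": joint angles; "joint_velocities": joint speeds; "tau": joint torques, N m; "position": TCP position; "eef_rot": TCP orientation; "wrist_force": force on the tool from outside, world axes, zero at the start; "ft_torque": the same for the moment, N m; "gripper_width": finger opening in m.
Only numpy, scipy, OpenCV 4.12 (cv2) and the standard library are available. Lean on these libraries where they do the work, as an engineer would, in place of code of your own. Each camera call takes 0.05 s, during which the arm holds its last target. There are 200 camera calls.

## Working session

There is one attempt and no reset: what is moved stays moved. The work goes in short steps, Python scripts to look and compute and a shell command to move; the robot and the scene stay as the last step left them, time stands still between calls to the robot, and variables do not carry over. Pictures are saved under pics/ and viewed, about 12 in all and at most 16, crops included, and the job is handed in when it is done.

```bash
ls; mkdir -p pics
python3 - <<'E'
from station import sensors, grab_frame
import cv2,pickle
o=sensors.get_obs();print(o)
d={}
for n in("top","scene","wrist"):
    f=grab_frame(n);d[n]=f
    cv2.imwrite(f"pics/{n}0.png",f["frame"][:,:,::-1]); print(n,{k:v for k,v in f.items() if k!="frame"})
pickle.dump((o,d),open("f0.pkl","wb"))
E
```

```text
pics
{'t': 0.0, 'joint_positions': array([-1.22190925,  0.46944043, -0.04861214,  1.53374516,  0.02409032,
        1.14096435, -0.08226848]), 'joint_velocities': array([-1.34204174e-04, -9.59940011e-05,  1.92080897e-04, -1.76065959e-03,
       -1.61101572e-03, -4.23834235e-04,  3.86620530e-04]), 'tau': array([ 5.37137403e-04, -5.10326457e+01, -4.61782166e-02, -2.37722343e+01,
        1.07598430e-02,  7.48449384e-03, -1.68795964e-05]), 'position': array([0.2487207 , 0.62679715, 0.20114051]), 'eef_rot': array([-5.89727889e-01, -3.08542357e+00,  3.05763190e-03]), 'wrist_force': array([-0.16938303, -0.01764115,  0.36474294]), 'ft_torque': array([-0.02632832,  0.01477335,  0.00820827]), 'gripper_width': 0.08561445582255905}
top {'vfov': 49.99235139177336, 'cx': 319.5534312110238, 'cy': 254.0496587575328, 'extrinsics': array([[ 0.01279755,  0.98695002, -0.16051755,  0.36262582],
       [-0.99982649,  0.01045739, -0.01541519, -0.0065959 ],
       [-0.01353542,  0.16068697,  0.9869126 ,  1.2731424 ],
       [ 0.        ,  0.        ,  0.        ,  1.        ]])}
scene {'vfov': 56.71433267313231, 'cx': 317.4460675553322, 'cy': 242.86358456372227, 'extrinsics': array([[ 0.84603113, -0.33982035,  0.41079614,  0.93712884],
       [ 0.53303058,  0.55429802, -0.63924339, -0.57436471],
       [-0.01047557,  0.75978671,  0.65008801,  0.6266157 ],
       [ 0.        ,  0.        ,  0.        ,  1.        ]])}
wrist {'vfov': 65.70646984690485, 'cx': 324.26677224779564, 'cy': 239.1555127620025, 'T_tool_cam': array([[ 2.28692036e-05,  9.51380892e-01,  3.08016879e-01,
         7.96508821e-02],
       [ 9.99999995e-01, -5.29180214e-05,  8.92028743e-05,
        -2.81027561e-04],
       [ 1.01165554e-04,  3.08016875e-01, -9.51380888e-01,
        -1.71258042e-01],
       [ 0.00000000e+00,  0.00000000e+00,  0.00000000e+00,
         1.00000000e+00]])}
```

View pics/top0.png

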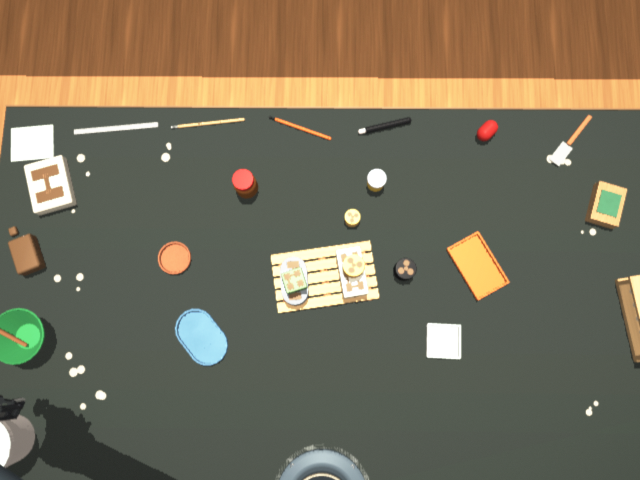

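View pics/scene0.png

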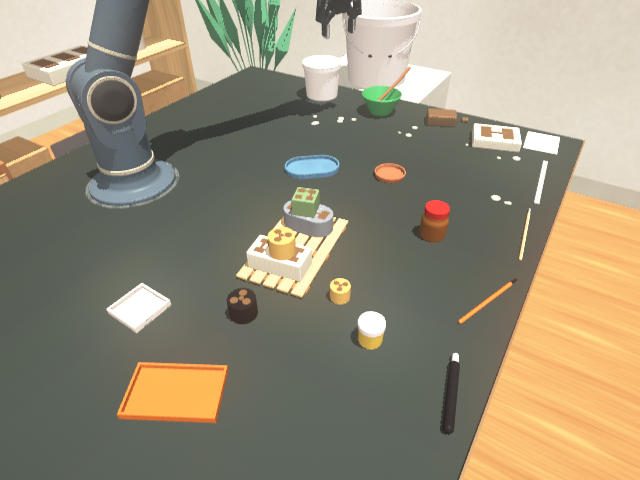

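The top view shows the board at about (325,277). The green square sits on the grey oval at (293,280), and the yellow round sits on the white oblong at (353,270). The saucers are round (174,258), oval (201,337), orange (478,266) and white (444,341). The small yellow disc at (353,217) and the black one at (405,269) are decoys.

```bash
cat > h.py <<'E'
import numpy as np, cv2
from scipy.spatial.transform import Rotation as R
from station import sensors, grab_frame
def pose(o):
    T=np.eye(4);T[:3,:3]=R.from_rotvec(o["eef_rot"]).as_matrix();T[:3,3]=o["position"];return T
def cast(f,uv,z,T=None):
    """pixels -> world points on plane height z; T = tool pose for the wrist"""
    uv=np.atleast_2d(np.asarray(uv,float)); F=240/np.tan(np.radians(f["vfov"]/2))
    d=(uv-[f["cx"],f["cy"]])/F
    if T is not None:
        r=np.linalg.norm(d,axis=1,keepdims=True); s=np.where(r>1e-9,np.sin(r)/np.maximum(r,1e-9),1)
        v=np.c_[d[:,0:1]*s,-d[:,1:2]*s,-np.cos(r)]; E=T@f["T_tool_cam"]
    else: v=np.c_[d[:,0],-d[:,1],-np.ones(len(d))];E=f["extrinsics"]
    v=v@E[:3,:3].T;c=E[:3,3]
    return (c+v*((z-c[2])/v[:,2])[:,None])[:,:2]
def blobs(f,lo,hi,z,T=None,amin=60,roi=None):
    m=cv2.inRange(cv2.cvtColor(f["frame"],cv2.COLOR_RGB2HSV),lo,hi)
    if roi: k=np.zeros_like(m);k[roi[1]:roi[3],roi[0]:roi[2]]=255;m&=k
    m=cv2.morphologyEx(m,cv2.MORPH_CLOSE,np.ones((5,5)))
    out=[]
    for c in cv2.findContours(m,cv2.RETR_EXTERNAL,cv2.CHAIN_APPROX_NONE)[0]:
        if cv2.contourArea(c)<amin: continue
        p=cast(f,c[:,0],z,T).astype(np.float32)*1000
        (x,y),(w,h),a=cv2.minAreaRect(p)
        if w<h:a+=90
        out.append((round(x),round(y),round(max(w,h)),round(min(w,h)),round((a+90)%180-90,1),tuple(c[:,0].mean(0).round().astype(int).tolist())))
    return out
def go(x,y,z,yaw,o=None):
    """shift (cm, in tool axes now), turn about tool z (deg) to get TCP at x,y,z mm with jaws' y-axis... tool x at world angle yaw mod 180"""
    o=o or sensors.get_obs();T=pose(o)
    d=T[:3,:3].T@(np.array([x,y,z])/1000-T[:3,3])*100
    a=np.degrees(np.arctan2(T[1,0],T[0,0]))
    t=-((yaw-a+90)%180-90)
    print("tcp mm",(T[:3,3]*1000).round(1),"toolx deg",a.round(1),"tilt",np.degrees(np.arccos(-T[2,2])).round(2),"shift cm",d.round(2),"turn",round(t,1),"w",round(o["gripper_width"]*1000,1),"F",o["wrist_force"].round(1),"j7",o["joint_positions"][6].round(2),"t",o["t"])
E
python3 - <<'E'
import pickle;from h import *
o,d=pickle.load(open("f0.pkl","rb"));t=d["top"]
def s(n,lo,hi,z,roi=None):print(n,blobs(t,lo,hi,z,roi=roi))
s("orange",(5,200,120),(20,255,255),.013,(440,220,520,310))
s("blue",(95,80,80),(120,255,255),.013,(160,300,240,370))
s("terra",(0,120,60),(20,255,255),.013,(150,235,200,280))
s("white",(0,0,150),(180,60,255),.013,(415,315,475,370))
s("green",(35,60,40),(85,255,255),.096,(270,250,320,310))
s("yellow",(15,100,100),(32,255,255),.096,(335,240,372,280))
s("oblong",(0,0,150),(180,60,255),.054,(325,235,375,305))
s("oval",(100,10,60),(150,120,220),.054,(270,240,320,312))
s("board",(10,50,120),(30,255,255),.012,(260,230,390,320))
print(pose(o)[:3,:3].round(2))
go(500,100,250,0,o)
E
```

```text
orange []
blue [(362, 298, 148, 96, 40.0, (201, 337))]
terra [(555, 375, 83, 80, 3.6, (174, 258))]
white [(360, -288, 84, 84, -1.8, (444, 341))]
green []
yellow []
oblong [(517, -55, 136, 127, 8.8, (349, 274))]
oval []
board [(513, 1, 255, 150, -81.1, (324, 276))]
[[-0.93  0.37 -0.  ]
 [ 0.37  0.93 -0.  ]
 [-0.   -0.   -1.  ]]
tcp mm [248.7 626.8 201.1] toolx deg 158.4 tilt 0.11 shift cm [-42.78 -39.71  -4.81] turn -21.6 w 85.6 F [-0.2 -0.   0.4] j7 -0.08 t 0.0
```

```bash
python3 -c "
import cv2
a=cv2.imread('pics/top0.png')[230:330,250:400];cv2.imwrite('pics/c0.png',cv2.resize(a,(780,520),interpolation=cv2.INTER_CUBIC))"
```

```text
(no output)
```

View pics/c0.png

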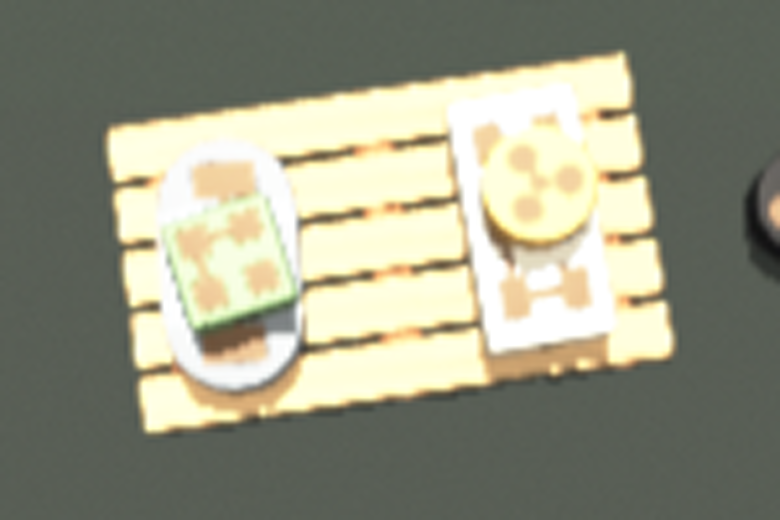

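The zoomed crop shows the green top centred at about (231,261) and the yellow top at about (540,183). The oval runs from (217,140) to (242,390), and the white block's corners are (450,102), (572,85), (612,330) and (492,352).

Run:
```python
import pickle;from h import *
o,d=pickle.load(open("f0.pkl","rb"));t=d["top"]
q=lambda P:np.array(P)/5.2+[250,230]-.4
print("green",cast(t,q([[231,261],[160,245],[268,195],[297,290],[200,328]]),.096)*1000)
print("yellow",cast(t,q([[540,183]]),.096)*1000)
print("oval ends",cast(t,q([[217,140],[243,390]]),.054)*1000)
print("oblong",cast(t,q([[450,102],[572,85],[612,330],[492,352]]),.054)*1000)
print(t["frame"][266,478],cv2.cvtColor(t["frame"],cv2.COLOR_RGB2HSV)[266,478])
print("orange",blobs(t,(0,150,150),(25,255,255),.013))
print("jar/pot",cast(t,[[244,182]],.075),cast(t,[[376,178]],.048))
go(480,69,300,0,o)
```

```text
green [[493.48134725  69.74213339]
 [500.24634554 101.35630686]
 [523.11004691  53.91535945]
 [480.94910331  40.32424383]
 [463.66659138  82.79326084]]
yellow [[529.80307092 -66.72867554]]
oval ends [[554.18403242  80.09678176]
 [439.29917377  65.78392017]]
oblong [[ 573.10234603  -27.24710353]
 [ 581.66462094  -83.54919939]
 [ 468.54305212 -101.77712355]
 [ 457.89024678  -47.22773114]]
[255 214 113] [ 21 142 255]
orange [(544, -376, 148, 92, 29.5, (477, 265)), (759, 212, 54, 53, -89.5, (242, 179)), (897, -414, 57, 35, -44.4, (487, 129)), (896, 62, 154, 10, 70.1, (302, 128))]
jar/pot [[0.7320856 0.197101 ]] [[ 0.75344868 -0.12429516]]
tcp mm [248.7 626.8 201.1] toolx deg 158.4 tilt 0.11 shift cm [-42.07 -43.34  -9.8 ] turn -21.6 w 85.6 F [-0.2 -0.   0.4] j7 -0.08 t 0.0
```

```bash
python3 -m jog '[[8.5,-2.7,-2.67,-0.5,0,0,0],[8.5,-2.7,-2.67,-0.5,0,0,0],[8.5,-2.7,-2.67,-0.5,0,0,0],[8.5,-2.7,-2.67,-0.5,0,0,0],[8.5,-2.7,-2.67,-0.5,0,0,0],[8.5,-2.7,-2.67,-0.5,0,0,0],[8.5,-2.7,-2.67,-0.5,0,0,0],[8.5,-2.7,-2.67,-0.5,0,0,0],[8.5,-2.7,-2.67,-0.5,0,0,0],[8.5,-2.7,-2.67,-0.5,0,0,0]]' 40
python3 -m jog '[[8.5,-2.7,-2.67,-0.5,0,0,0],[8.5,-2.7,-2.67,-0.5,0,0,0],[8.5,-2.7,-2.67,-0.5,0,0,0],[8.5,-2.7,-2.67,-0.5,0,0,0],[8.5,-2.7,-2.67,-0.5,0,0,0],[8.5,-2.7,-2.67,-0.5,0,0,0],[8.5,0,0,0,0,0,6.6],[8.5,0,0,0,0,0,6.6],[8.5,0,0,0,0,0,6.6],[8.5,0,0,0,0,0,6.6]]'
python3 -m jog '[[8.5,0,0,0,0,0,6.6],[8.5,0,0,0,0,0,6.6],[8.5,0,0,0,0,0,6.6],[8.5,0,0,0,0,0,0],[8.5,0,0,0,0,0,0],[8.5,0,0,0,0,0,0],[8.5,0,0,0,0,0,0],[8.5,0,0,0,0,0,0],[8.5,0,0,0,0,0,0],[8.5,0,0,0,0,0,0]]'
python3 - <<'E'
from h import *;import pickle
o=sensors.get_obs();f=grab_frame("wrist");pickle.dump((o,f),open("f1.pkl","wb"));cv2.imwrite("pics/w1.png",f["frame"][:,:,::-1])
go(493,70,150,112,o)
E
```

```text
t: 0.98
position: [0.4017, 0.2777, 0.2524]
eef_rot: [-0.59, -3.086, -0.0]
wrist_force: [1.5, -0.1, 0.1]
gripper_width: 0.085
t: 1.82
position: [0.4927, 0.0706, 0.2819]
eef_rot: [-1.288, -2.865, 0.0]
wrist_force: [-0.2, -0.2, -0.6]
gripper_width: 0.0853
t: 2.65
position: [0.4929, 0.071, 0.2822]
eef_rot: [-1.753, -2.607, -0.0]
wrist_force: [0.5, -0.8, 0.7]
gripper_width: 0.085
tcp mm [492.9  71.  282.2] toolx deg 112.2 tilt 0.01 shift cm [-0.1  -0.03 13.22] turn 0.2 w 85.0 F [ 0.5 -0.8  0.7] j7 0.21 t 2.65
```

View pics/w1.png

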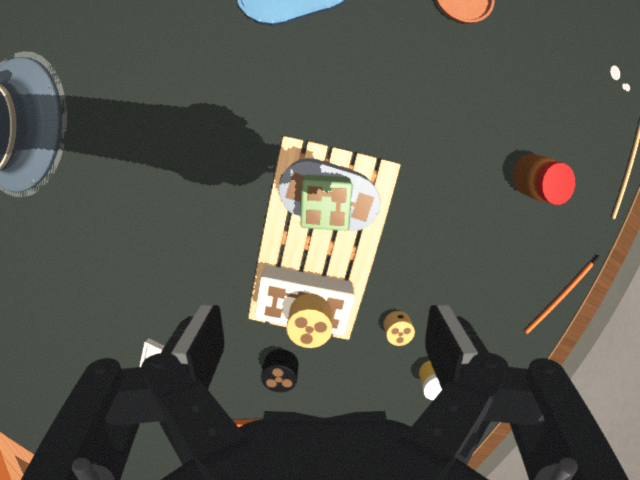

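The wrist view shows the green top near (327,203) aligned with the jaws, the yellow top at (310,327), the grey oval at (330,195) and the white block at (305,303).

Run:
```python
import pickle;from h import *
o,f=pickle.load(open("f1.pkl","rb"));T=pose(o)
hs=cv2.cvtColor(f["frame"],cv2.COLOR_RGB2HSV)
print(hs[183,330],hs[320,295],hs[190,370],hs[280,280])
for S in (50,90): print("green",blobs(f,(35,S,60),(85,255,255),.096,T,roi=(270,150,390,250)))
for V in (100,170): print("yel",blobs(f,(15,120,V),(32,255,255),.096,T,roi=(282,280,337,355)))
print("oval",blobs(f,(100,15,90),(140,120,255),.054,T,roi=(260,140,400,250)))
print("oblong",blobs(f,(0,0,150),(180,60,255),.054,T,roi=(240,250,370,340)))
go(493,70,60,112,o)
```

```text
[ 47  73 132] [ 16 132 219] [120   1 247] [ 21  34 233]
green [(493, 72, 55, 49, -70.4, (326, 203))]
green []
yel [(528, -58, 70, 50, -81.6, (306, 324))]
yel [(527, -66, 53, 45, 75.4, (306, 326))]
oval [(462, 90, 56, 19, 31.5, (304, 171))]
oblong [(518, -37, 127, 121, 9.3, (322, 290)), (512, -6, 37, 19, -82.3, (315, 262)), (485, -13, 28, 19, -80.5, (292, 259)), (460, -21, 20, 19, -70.2, (269, 256))]
tcp mm [492.9  71.  282.2] toolx deg 112.2 tilt 0.01 shift cm [-0.1  -0.03 22.22] turn 0.2 w 85.0 F [ 0.5 -0.8  0.7] j7 0.21 t 2.65
```

```bash
python3 -m jog '[[8.5,0,0,3.6,0,0,1],[8.5,0,0,3.6,0,0,1],[8.5,0,0,3.6,0,0,0],[8.5,0,0,3.6,0,0,0],[8.5,0,0,3.2,0,0,0],[8.5,0,0,2.6,0,0,0],[8.5,0,0,1.6,0,0,0],[8.5,0,0,0,0,0,0],[4,0,0,0,0,0,0],[4,0,0,0,0,0,0]]' 40
python3 -m jog '[[4,0,0,0,0,0,0],[4,0,0,0,0,0,0],[4,0,0,0,0,0,0],[4,0,0,0,0,0,0],[4,0,0,-0.3,0,0,0],[4,0,0,-0.7,0,0,0],[4,0,0,-1.5,0,0,0],[4,0,0,-2.5,0,0,0],[4,0,0,-3,0,0,0],[4,0,0,-3,0,0,0]]'
python3 -c "
from h import *
go(360,-288,100,88)"
```

```text
t: 3.53
position: [0.494, 0.0712, 0.0653]
eef_rot: [1.798, 2.575, 0.003]
wrist_force: [0.0, -0.2, 0.2]
gripper_width: 0.0635
t: 4.37
position: [0.4923, 0.0707, 0.1755]
eef_rot: [-1.799, -2.575, 0.001]
wrist_force: [0.5, 0.0, 0.2]
gripper_width: 0.0398
tcp mm [492.3  70.7 175.5] toolx deg 110.1 tilt 0.06 shift cm [-29.12 -24.76   7.58] turn 22.1 w 39.8 F [0.5 0.  0.2] j7 0.22 t 4.3667
```

The jaws closed to 39.8 mm, which is narrower than the 50 mm block, so I need a look.

Run:
```python
from h import *;import pickle
o=sensors.get_obs();f=grab_frame("wrist");s=grab_frame("scene");pickle.dump((o,f,s),open("f2.pkl","wb"))
a=cv2.resize(s["frame"][150:330,200:440],(533,400));b=cv2.resize(f["frame"],(533,400))
cv2.imwrite("pics/w2.png",cv2.resize(np.hstack([a,b]),(800,300))[:,:,::-1])
```

```text
(no output)
```

View pics/w2.png

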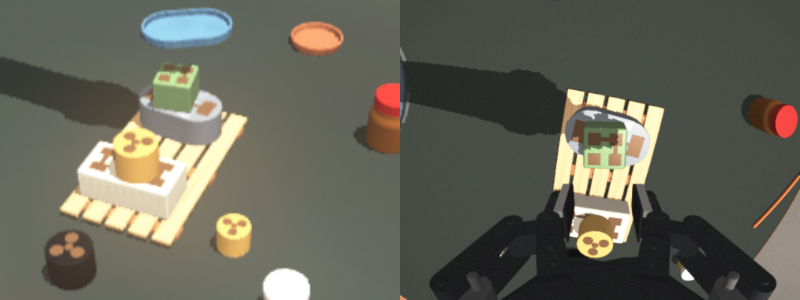

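Run:
```python
from h import *;import pickle
o,f,s=pickle.load(open("f2.pkl","rb"))
def proj(f,p,E,fish=False):
    c=np.linalg.inv(E)@np.r_[p,1];F=240/np.tan(np.radians(f["vfov"]/2));v=np.array([c[0],-c[1],-c[2]])
    if fish: r=np.hypot(*v[:2]);a=np.arctan2(r,v[2]);q=v[:2]/r*a
    else:q=v[:2]/v[2]
    return (q*F+[f["cx"],f["cy"]]).round()
print("scene",proj(s,o["position"],s["extrinsics"]),"wrist",proj(f,np.zeros(3),f["T_tool_cam"],True))
t=grab_frame("top");print("top",proj(t,o["position"],t["extrinsics"]))
cv2.imwrite("pics/s2.png",np.hstack([cv2.resize(s["frame"],(400,300)),cv2.resize(t["frame"],(400,300))])[:,:,::-1])
```

```text
scene [304. 160.] wrist [326. 284.]
top [291. 276.]
```

View pics/s2.png

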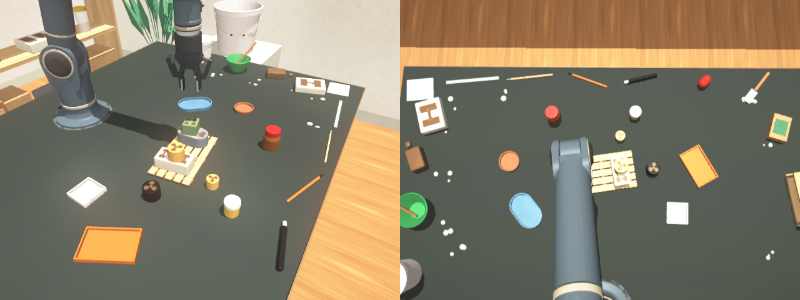

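Run:
```python
from h import *;import pickle
o,f,s=pickle.load(open("f2.pkl","rb"));T=pose(o)
print(blobs(f,(35,50,60),(85,255,255),.096,T,roi=(270,150,390,290)))
a=s["frame"][100:250,220:380].copy();cv2.circle(a,(84,60),1,(255,0,0),-1)
b=f["frame"][180:420,160:480].copy();cv2.circle(b,(166,104),2,(255,0,0),-1)
cv2.imwrite("pics/z2.png",np.hstack([cv2.resize(a,(400,375)),cv2.resize(b,(400,375))])[:,:,::-1])
```

```text
[(493, 73, 57, 49, -71.3, (327, 232))]
```

View pics/z2.png

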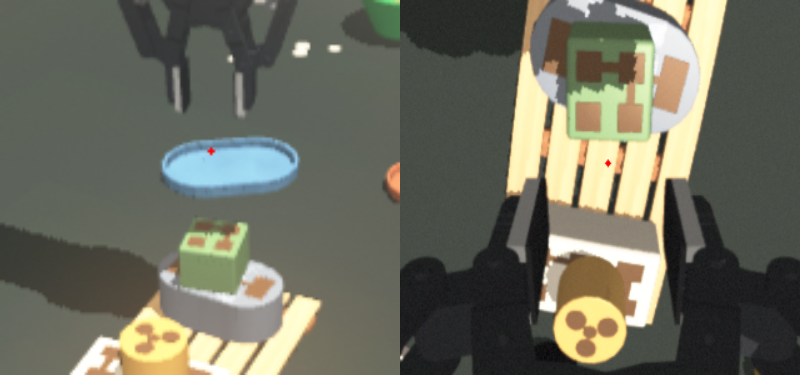

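The wrist and scene views agree that the real fingertips stand about 35 mm behind the reported TCP at this opening. The jaws therefore closed above the block, which is untouched at (493,73). I'll grip about 27 mm deeper.

```bash
python3 -m jog '[[8.5,0,0,0,0,0,0],[8.5,0,0,0,0,0,0],[8.5,0,0,1.8,0,0,0],[8.5,0,0,2.8,0,0,0],[8.5,0,0,2.8,0,0,0],[8.5,0,0,2.6,0,0,0],[8.5,0,0,2,0,0,0],[8.5,0,0,1.2,0,0,0],[8.5,0,0,0.5,0,0,0],[8.5,0,0,0,0,0,0]]' 40
python3 -m jog '[[4.4,0,0,0,0,0,0],[4.4,0,0,0,0,0,0],[4.4,0,0,0,0,0,0],[4.4,0,0,0,0,0,0],[4.4,0,0,0,0,0,0],[4.4,0,0,0,0,0,0],[4.4,0,0,0,0,0,0],[4.4,0,0,-0.1,0,0,0],[4.4,0,0,-0.3,0,0,0],[4.4,0,0,-0.6,0,0,0]]'
python3 -c "
from h import *
go(360,-288,100,88)"
```

```text
t: 5.35
position: [0.4912, 0.0705, 0.0352]
eef_rot: [-1.797, -2.573, 0.006]
wrist_force: [-0.2, -0.1, -0.3]
gripper_width: 0.0848
t: 6.18
position: [0.492, 0.0709, 0.0469]
eef_rot: [-1.798, -2.575, 0.002]
wrist_force: [0.2, -0.6, -1.9]
gripper_width: 0.0492
tcp mm [492.   70.9  46.9] toolx deg 110.2 tilt 0.1 shift cm [-29.14 -24.78  -5.27] turn 22.2 w 49.2 F [ 0.2 -0.6 -1.9] j7 0.32 t 6.1833
```

```bash
python3 -m jog '[[4.4,0,0,-1.2,0,0,0],[4.4,0,0,-2,0,0,0],[4.4,0,0,-2.2,0,0,0],[4.4,0,0,-1.4,0,0,0],[4.4,-0.7,-0.6,-0.5,0,0,0],[4.4,-1.4,-1.2,0,0,0,0],[4.4,-2.1,-1.8,0,0,0,0],[4.4,-2.5,-2.1,0,0,0,0],[4.4,-2.5,-2.1,0,0,0,0],[4.4,-2.5,-2.1,0,0,0,0]]'
python3 -m jog '[[4.4,-2.5,-2.1,0,0,0,0],[4.4,-2.5,-2.1,0,0,0,0],[4.4,-2.5,-2.1,0,0,0,0],[4.4,-2.5,-2.1,0,0,0,0],[4.4,-2.5,-2.1,0,0,0,0],[4.4,-2.1,-1.8,0,0,0,0],[4.4,-1.4,-1.2,0,0,0,0],[4.4,-0.7,-0.6,0,0,0,0],[4.4,-0.7,-0.7,0,0,0,5.5],[4.4,0,0,0,0,0,5.5]]'
python3 -m jog '[[4.4,0,0,0,0,0,5.5],[4.4,0,0,0,0,0,5.5],[4.4,0,0,0,0,0,0],[4.4,0,0,0,0,0,0],[4.4,0,0,0,0,0,0],[4.4,0,0,0,0,0,0],[4.4,0,0,0,0,0,0],[4.4,0,0,0,0,0,0],[4.4,0,0,0,0,0,0],[4.4,0,0,0,0,0,0]]'
python3 - <<'E'
from h import *;import pickle
o=sensors.get_obs();f=grab_frame("wrist");t=grab_frame("top");pickle.dump((o,f,t),open("f3.pkl","wb"));cv2.imwrite("pics/w3.png",f["frame"][:,:,::-1])
go(360,-288,-10,88.2,o)
print(blobs(f,(0,0,150),(180,60,255),.013,pose(o),amin=300))
E
```

```text
t: 7.02
position: [0.4385, -0.0746, 0.1197]
eef_rot: [-1.797, -2.575, 0.001]
wrist_force: [-0.7, -0.6, -0.6]
gripper_width: 0.05
t: 7.85
position: [0.3597, -0.2886, 0.1199]
eef_rot: [-2.046, -2.383, 0.001]
wrist_force: [0.2, -0.8, -1.0]
gripper_width: 0.0494
t: 8.68
position: [0.3613, -0.2873, 0.1202]
eef_rot: [-2.257, -2.186, -0.0]
wrist_force: [-0.2, 0.3, -0.5]
gripper_width: 0.0496
tcp mm [ 361.3 -287.3  120.2] toolx deg 88.2 tilt 0.01 shift cm [-0.08 -0.13 13.02] turn -0.0 w 49.6 F [-0.2  0.3 -0.5] j7 0.77 t 8.6833
[(360, -280, 81, 64, -2.0, (324, 214)), (588, -100, 29, 20, -78.5, (579, 16)), (559, -105, 27, 20, -78.8, (553, 15)), (530, -111, 25, 20, -79.1, (526, 15)), (500, -116, 24, 21, -80.9, (494, 14)), (471, -120, 26, 21, -80.4, (461, 15)), (64, -64, 52, 41, 53.5, (13, 19))]
```

View pics/w3.png

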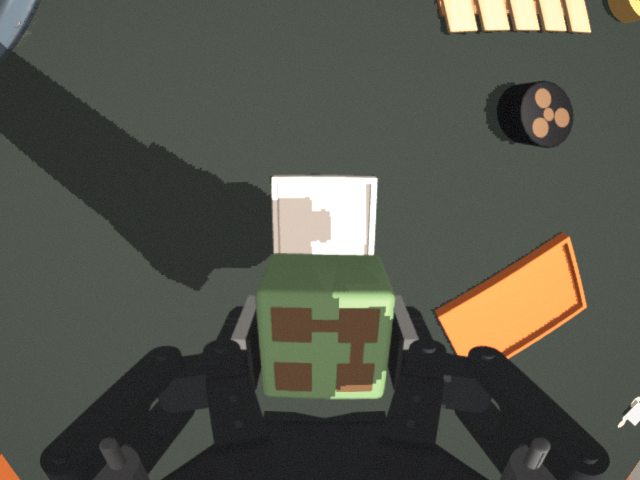

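The block is held level and square, with its top at rows 300–398 and cols 263–391. The white saucer is aligned behind it at cols 272–377.

```bash
python3 - <<'E'
from h import *;import pickle
o,f,t=pickle.load(open("f3.pkl","rb"));T=pose(o)
print(cast(f,[[263,303],[391,300],[266,397],[387,397]],.1795,T)*1000)
E
python3 -m jog '[[4.4,-0.1,-0.1,1.5,0,0,0],[4.4,0,0,2.2,0,0,0],[4.4,0,0,2.2,0,0,0],[4.4,0,0,2.2,0,0,0],[4.4,0,0,1.8,0,0,0],[4.4,0,0,1.2,0,0,0],[4.4,0,0,0.7,0,0,0],[4.4,0,0,0.3,0,0,0],[4.4,0,0,0.2,0,0,0],[4.4,0,0,0,0,0,0]]'
```

```text
[[ 340.18560652 -266.90316968]
 [ 383.93660546 -267.18710213]
 [ 336.5117733  -310.04934222]
 [ 384.80702873 -311.71925821]]
t: 9.62
position: [0.3605, -0.2885, -0.0026]
eef_rot: [2.257, 2.185, 0.0]
wrist_force: [0.3, 0.6, -0.7]
gripper_width: 0.0492
```

```bash
python3 -m jog '[[4.4,0,0,0.3,0,0,0],[4.4,0,0,0.3,0,0,0],[4.4,0,0,0.1,0,0,0],[4.4,0,0,0.1,0,0,0],[4.4,0,0,0,0,0,0],[4.4,0,0,0,0,0,0],[4.4,0,0,0,0,0,0],[4.4,0,0,0,0,0,0],[4.4,0,0,0,0,0,0],[4.4,0,0,0,0,0,0]]'
python3 -m jog '[[4.4,0,0,0.1,0,0,0],[4.4,0,0,0.1,0,0,0],[4.4,0,0,0,0,0,0],[4.4,0,0,0,0,0,0],[4.4,0,0,0,0,0,0],[4.4,0,0,0,0,0,0],[4.4,0,0,0,0,0,0],[4.4,0,0,0,0,0,0],[4.4,0,0,0,0,0,0],[4.4,0,0,0,0,0,0]]'
```

```text
t: 10.45
position: [0.3603, -0.2883, -0.0108]
eef_rot: [2.257, 2.185, 0.0]
wrist_force: [-0.4, 0.7, -1.4]
gripper_width: 0.0496
t: 11.28
position: [0.3604, -0.2883, -0.0117]
eef_rot: [-2.257, -2.185, -0.002]
wrist_force: [-3.9, 2.9, 14.9]
gripper_width: 0.0493
```

```bash
python3 -m jog '[[8.5,0,0,0,0,0,0],[8.5,0,0,0,0,0,0],[8.5,0,0,0,0,0,0],[8.5,0,0,0,0,0,0],[8.5,0,0,-1,0,0,0],[8.5,0,0,-2.5,0,0,0],[8.5,0,0,-3.5,0,0,0],[8.5,0,0,-4,0,0,0],[8.5,0,0,-4,0,0,0],[8.5,0,0,-4,0,0,0]]'
python3 -m jog '[[8.5,2.83,2.01,-0.4,0,0,0],[8.5,2.83,2.01,0,0,0,0],[8.5,2.83,2.01,0,0,0,0],[8.5,2.83,2.01,0,0,0,0],[8.5,2.83,2.01,0,0,0,0],[8.5,2.83,2.01,0,0,0,0],[8.5,2.83,2.01,0,0,0,0],[8.5,2.83,2.01,0,0,0,0],[8.5,0,0,0,0,0,0],[8.5,0,0,0,0,0,0]]'
python3 - <<'E'
from h import *;import pickle
o=sensors.get_obs();f=grab_frame("wrist");t=grab_frame("top");pickle.dump((o,f,t),open("f4.pkl","wb"));cv2.imwrite("pics/w4.png",f["frame"][:,:,::-1])
go(528,-67,38,88,o)
E
```

```text
t: 12.12
position: [0.3593, -0.2883, 0.1793]
eef_rot: [-2.258, -2.184, 0.001]
wrist_force: [1.2, -0.2, -0.5]
gripper_width: 0.0848
t: 12.95
position: [0.5289, -0.0653, 0.1812]
eef_rot: [-2.252, -2.19, 0.001]
wrist_force: [-0.4, -0.6, -0.8]
gripper_width: 0.085
tcp mm [528.9 -65.3 181.2] toolx deg 88.4 tilt 0.04 shift cm [-0.17 -0.08 14.32] turn 0.4 w 85.0 F [-0.4 -0.6 -0.8] j7 0.19 t 12.95
```

View pics/w4.png

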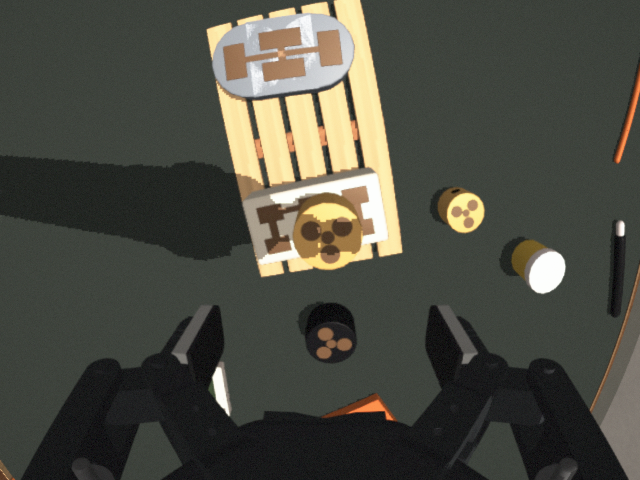

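The yellow disc's top is centred at about (328,237), the oval's top at (284,56), and the white block's top spans about (243,199) to (387,238).

Run:
```python
from h import *;import pickle
o,f,t=pickle.load(open("f4.pkl","rb"));T=pose(o)
print("round",cast(f,[[328,237],[294,237],[363,237],[328,270]],.096,T).round(4)*1000)
print("oval",cast(f,[[214,57],[353,47],[284,56]],.054,T).round(4)*1000)
print("oblong",cast(f,[[245,199],[383,171],[387,238],[258,262]],.054,T).round(4)*1000)
```

```text
round [[530.7 -67.8]
 [506.1 -67.1]
 [556.1 -68.5]
 [530.1 -93.7]]
oval [[443.   73.8]
 [554.6  75. ]
 [500.1  69.2]]
oblong [[ 462.7  -46.1]
 [ 576.9  -26.2]
 [ 581.   -83.5]
 [ 469.2 -102.3]]
```

```bash
python3 -m jog '[[8.5,-0.2,0.2,2,0,0,0],[8.5,0,0,3,0,0,0],[8.5,0,0,3,0,0,0],[8.5,0,0,2.8,0,0,0],[8.5,0,0,1.9,0,0,0],[8.5,0,0,1.2,0,0,0],[8.5,0,0,0.5,0,0,0],[4.4,0,0,0,0,0,0],[4.4,0,0,0,0,0,0],[4.4,0,0,0,0,0,0]]'
python3 -m jog '[[4.4,0,0,0,0,0,0],[4.4,0,0,0,0,0,0],[4.4,0,0,0,0,0,0],[4.4,0,0,0,0,0,0],[4.4,0,0,0,0,0,0],[4.4,0,0,-0.3,0,0,0],[4.4,0,0,-0.8,0,0,0],[4.4,0,0,-1.5,0,0,0],[4.4,0,0,-2.4,0,0,0],[4.4,0,0,-2.5,0,0,0]]'
python3 -c "
from h import *
go(555,375,120,88)"
```

```text
t: 13.88
position: [0.5312, -0.0696, 0.0386]
eef_rot: [2.256, 2.184, 0.003]
wrist_force: [-6.0, 0.5, 31.7]
gripper_width: 0.051
t: 14.72
position: [0.5293, -0.069, 0.1128]
eef_rot: [-2.256, -2.185, 0.002]
wrist_force: [0.4, 0.5, -1.2]
gripper_width: 0.0504
tcp mm [529.3 -69.  112.8] toolx deg 88.2 tilt 0.11 shift cm [44.46  1.13 -0.72] turn 0.2 w 50.4 F [ 0.4  0.5 -1.2] j7 0.25 t 14.7167
```

```bash
python3 -m jog '[[4.4,1,0.1,-0.7,0,0,0],[4.4,2,0.1,0,0,0,0],[4.4,3,0.1,0,0,0,0],[4.4,3.5,0.1,0,0,0,0],[4.4,3.5,0.1,0,0,0,0],[4.4,3.5,0.1,0,0,0,0],[4.4,3.5,0.1,0,0,0,0],[4.4,3.5,0.1,0,0,0,0],[4.4,3.5,0.1,0,0,0,0],[4.4,3.5,0.1,0,0,0,0]]'
python3 -m jog '[[4.4,3.5,0.1,0,0,0,0],[4.4,3.5,0,0,0,0,0],[4.4,3,0,0,0,0,0],[4.4,2,0,0,0,0,0],[4.4,1.5,0,0,0,0,0],[4.4,0.5,0,0,0,0,0],[4.4,0,0,0,0,0,0],[4.4,0,0,0,0,0,0],[4.4,0,0,0,0,0,0],[4.4,0,0,0,0,0,0]]'
python3 - <<'E'
from h import *;import pickle
o=sensors.get_obs();f=grab_frame("wrist");t=grab_frame("top");pickle.dump((o,f,t),open("f5.pkl","wb"));cv2.imwrite("pics/w5.png",f["frame"][:,:,::-1])
go(555,375,-12,88,o)
E
```

```text
t: 15.55
position: [0.5497, 0.2372, 0.1198]
eef_rot: [-2.257, -2.186, -0.001]
wrist_force: [-0.1, -0.1, -1.3]
gripper_width: 0.0506
t: 16.38
position: [0.5562, 0.373, 0.1195]
eef_rot: [2.26, 2.182, -0.0]
wrist_force: [1.4, -0.4, -1.3]
gripper_width: 0.0508
tcp mm [556.2 373.  119.5] toolx deg 88.0 tilt 0.04 shift cm [ 0.2  -0.13 13.15] turn -0.0 w 50.8 F [ 1.4 -0.4 -1.3] j7 -0.48 t 16.3833
```

View pics/w5.png

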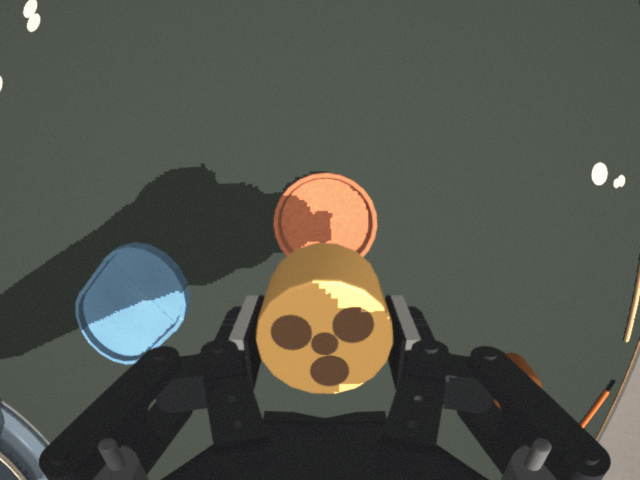

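The disc is held level with its top centred at about (325,336). The terracotta rim spans cols 273–378, with its top at row 172. The blue saucer is at (132,303).

```bash
python3 - <<'E'
from h import *;import pickle
o,f,t=pickle.load(open("f5.pkl","rb"));T=pose(o)
print("sauc",cast(f,[[273,222],[378,222],[326,173]],.013,T).round(4)*1000)
print("nest",cast(f,[[257,330],[392,330],[325,282],[325,393]],.1795,T).round(4)*1000)
print("blue",blobs(f,(95,80,60),(120,255,255),.013,T))
E
python3 -m jog '[[4.4,0.2,-0.1,1.5,0,0,0],[4.4,0,0,2.2,0,0,0],[4.4,0,0,2.2,0,0,0],[4.4,0,0,2.2,0,0,0],[4.4,0,0,1.8,0,0,0],[4.4,0,0,1.2,0,0,0],[4.4,0,0,0.6,0,0,0],[4.4,0,0,0.3,0,0,0],[4.4,0,0,0,0,0,0],[4.4,0,0,0,0,0,0]]'
```

```text
sauc [[515.6 377.4]
 [597.4 374.5]
 [558.2 414.1]]
nest [[531.9 383. ]
 [579.6 381.3]
 [556.6 401.1]
 [555.  353. ]]
blue [(366, 300, 154, 95, 38.7, (132, 302))]
t: 17.32
position: [0.5554, 0.3776, 0.0002]
eef_rot: [2.257, 2.185, 0.003]
wrist_force: [0.9, -0.2, -0.8]
gripper_width: 0.0508
```

```bash
python3 -m jog '[[4.4,-0.4,0.1,0,0,0,0],[4.4,0,0,0.3,0,0,0],[4.4,0,0,0.3,0,0,0],[4.4,0,0,0.2,0,0,0],[4.4,0,0,0.1,0,0,0],[4.4,0,0,0,0,0,0],[4.4,0,0,0,0,0,0],[4.4,0,0,0,0,0,0],[4.4,0,0,0,0,0,0],[4.4,0,0,0,0,0,0]]'
python3 -m jog '[[4.4,0,0,0.1,0,0,0],[4.4,0,0,0.1,0,0,0],[4.4,0,0,0,0,0,0],[4.4,0,0,0,0,0,0],[4.4,0,0,0,0,0,0],[4.4,0,0,0,0,0,0],[4.4,0,0,0,0,0,0],[4.4,0,0,0,0,0,0],[4.4,0,0,0,0,0,0],[4.4,0,0,0,0,0,0]]'
```

```text
t: 18.15
position: [0.5555, 0.3733, -0.0097]
eef_rot: [-2.257, -2.185, -0.0]
wrist_force: [-0.5, -0.1, -1.3]
gripper_width: 0.0509
t: 18.98
position: [0.5556, 0.3733, -0.0111]
eef_rot: [-2.257, -2.185, -0.001]
wrist_force: [-2.3, -0.8, 6.2]
gripper_width: 0.0507
```

```bash
python3 -m jog '[[8.5,0,0,0,0,0,0],[8.5,0,0,0,0,0,0],[8.5,0,0,0,0,0,0],[8.5,0,0,0,0,0,0],[8.5,0,0,-1,0,0,0],[8.5,0,0,-2.5,0,0,0],[8.5,0,0,-3.5,0,0,0],[8.5,0,0,-4,0,0,0],[8.5,0,0,-4,0,0,0],[8.5,0,0,-4,0,0,0]]'
python3 -m jog '[[8.5,-3.37,-0.54,0,0,0,0],[8.5,-3.37,-0.54,0,0,0,0],[8.5,-3.37,-0.54,0,0,0,0],[8.5,-3.37,-0.54,0,0,0,0],[8.5,-3.37,-0.54,0,0,0,0],[8.5,-3.37,-0.54,0,0,0,0],[8.5,-3.37,-0.54,0,0,0,0],[8.5,-3.37,-0.54,0,0,0,0],[8.5,-3.37,-0.54,0,0,0,0],[8.5,0,0,0,0,0,6.75]]'
python3 -m jog '[[8.5,0,0,0,0,0,6.75],[8.5,0,0,0,0,0,6.75],[8.5,0,0,0,0,0,6.75],[8.5,0,0,0,0,0,6.75],[8.5,0,0,0,0,0,6.75],[8.5,0,0,0,0,0,6.75],[8.5,0,0,0,0,0,6.75],[8.5,0,0,0,0,0,6.75],[8.5,0,0,0,0,0,6.75],[8.5,0,0,0,0,0,6.75]]'
python3 -m jog '[[8.5,0,0,0,0,0,6.75],[8.5,0,0,0,0,0,0],[8.5,0,0,0,0,0,0],[8.5,0,0,0,0,0,0],[8.5,0,0,0,0,0,0],[8.5,0,0,0,0,0,0],[8.5,0,0,0,0,0,0],[8.5,0,0,0,0,0,0],[8.5,0,0,0,0,0,0],[8.5,0,0,0,0,0,0]]'
python3 - <<'E'
from h import *;import pickle
o=sensors.get_obs();f=grab_frame("wrist");t=grab_frame("top");pickle.dump((o,f,t),open("f6.pkl","wb"));cv2.imwrite("pics/w6.png",f["frame"][:,:,::-1])
go(497,72,-6,7,o)
E
```

```text
t: 19.82
position: [0.5553, 0.3729, 0.1808]
eef_rot: [2.257, 2.185, 0.001]
wrist_force: [1.2, -0.1, -0.0]
gripper_width: 0.0852
t: 20.65
position: [0.4957, 0.0636, 0.1792]
eef_rot: [2.394, 2.034, -0.001]
wrist_force: [0.0, -1.0, 0.3]
gripper_width: 0.0851
t: 21.48
position: [0.4972, 0.0715, 0.1788]
eef_rot: [-3.119, -0.371, -0.001]
wrist_force: [-0.0, 0.3, 0.1]
gripper_width: 0.085
t: 22.32
position: [0.4971, 0.0716, 0.1782]
eef_rot: [-3.135, -0.196, 0.0]
wrist_force: [0.1, 0.5, 0.5]
gripper_width: 0.0848
tcp mm [497.1  71.6 178.2] toolx deg 7.2 tilt 0.01 shift cm [-1.000e-02 -4.000e-02  1.842e+01] turn 0.2 w 84.8 F [0.1 0.5 0.5] j7 -1.43 t 22.3167
```

View pics/w6.png

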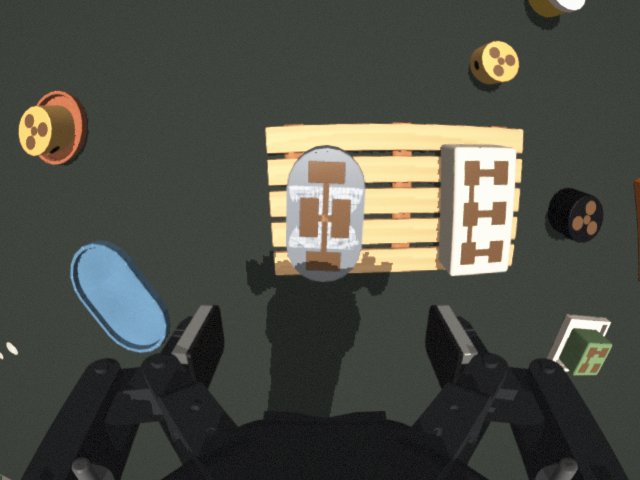

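The oval is aligned with the jaws: cols 286–366, rows 147–281. The round and square nests stand in their saucers at (48,128) and (585,350).

```bash
python3 - <<'E'
from h import *;import pickle
o,f,t=pickle.load(open("f6.pkl","rb"));T=pose(o)
print("oval",cast(f,[[286,214],[366,214],[326,147],[325,281]],.054,T).round(4)*1000)
print("oblong",cast(f,[[456,147],[516,148],[509,274],[453,274]],.054,T).round(4)*1000)
E
python3 -m jog '[[8.5,0,0,2,0,0,0],[8.5,0,0,3,0,0,0],[8.5,0,0,3.5,0,0,0],[8.5,0,0,3.5,0,0,0],[8.5,0,0,3,0,0,0],[8.5,0,0,2,0,0,0],[8.5,0,0,1,0,0,0],[8.5,0,0,0.3,0,0,0],[8.5,0,0,0,0,0,0],[8.5,0,0,0,0,0,0]]' 60
python3 -c "
from h import *
go(498,72,-4,7)"
```

```text
oval [[497.5 103.4]
 [505.7  38.2]
 [555.8  77.7]
 [441.9  64.1]]
oblong [[ 572.3  -27.9]
 [ 582.5  -84.3]
 [ 467.2 -108.2]
 [ 461.5  -49.8]]
t: 23.25
position: [0.4982, 0.0717, -0.0038]
eef_rot: [-3.135, -0.196, -0.003]
wrist_force: [-0.6, -0.2, 0.3]
gripper_width: 0.0849
tcp mm [498.2  71.7  -3.8] toolx deg 7.1 tilt 0.12 shift cm [-0.02 -0.03  0.02] turn 0.1 w 84.9 F [-0.6 -0.2  0.3] j7 -1.16 t 23.25
```

```bash
python3 -m jog '[[5.5,0,0,0,0,0,0],[5.5,0,0,0,0,0,0],[5.5,0,0,0,0,0,0],[5.5,0,0,0,0,0,0],[5.5,0,0,0,0,0,0],[5.5,0,0,0,0,0,0],[5.5,0,0,-0.2,0,0,0],[5.5,0,0,-0.5,0,0,0],[5.5,0,0,-1,0,0,0],[5.5,0,0,-1.5,0,0,0]]' 60
python3 -c "
from h import *
go(364,299,120,39.3)"
```

```text
t: 24.08
position: [0.4959, 0.0716, 0.0272]
eef_rot: [3.135, 0.196, -0.004]
wrist_force: [1.1, 0.0, -4.5]
gripper_width: 0.063
tcp mm [495.9  71.6  27.2] toolx deg 7.2 tilt 0.15 shift cm [-10.28 -24.21  -9.26] turn -32.1 w 63.0 F [ 1.1  0.  -4.5] j7 -1.21 t 24.0833
```

```bash
python3 -m jog '[[5.5,0,0,-2,0,0,0],[5.5,0,0,-2.5,0,0,0],[5.5,-0.3,-0.7,-2.5,0,0,0],[5.5,-0.7,-1.6,-1.5,0,0,0],[5.5,-1,-2.4,-0.5,0,0,0],[5.5,-1.2,-2.8,0,0,0,0],[5.5,-1.2,-2.8,0,0,0,0],[5.5,-1.2,-2.8,0,0,0,0],[5.5,-1.2,-2.8,0,0,0,0],[5.5,-1.2,-2.8,0,0,0,0]]'
python3 -m jog '[[5.5,-1,-2.4,0,0,0,0],[5.5,-0.7,-1.6,0,0,0,0],[5.5,-0.5,-1.4,0,0,0,0],[5.5,0,0,0,0,0,-5],[5.5,0,0,0,0,0,-6],[5.5,0,0,0,0,0,-6],[5.5,0,0,0,0,0,-6],[5.5,0,0,0,0,0,-5],[5.5,0,0,0,0,0,-4],[5.5,0,0,0,0,0,0]]'
python3 -m jog '[[5.5,0,0,0,0,0,0],[5.5,0,0,0,0,0,0],[5.5,0,0,0,0,0,0],[5.5,0,0,0,0,0,0],[5.5,0,0,0,0,0,0],[5.5,0,0,0,0,0,0],[5.5,0,0,0,0,0,0],[5.5,0,0,0,0,0,0],[5.5,0,0,0,0,0,0],[5.5,0,0,0,0,0,0]]'
python3 - <<'E'
from h import *;import pickle
o=sensors.get_obs();f=grab_frame("wrist");t=grab_frame("top");pickle.dump((o,f,t),open("f7.pkl","wb"));cv2.imwrite("pics/w7.png",f["frame"][:,:,::-1])
go(364,299,-12,39.3,o)
E
```

```text
t: 24.92
position: [0.3932, 0.2481, 0.1178]
eef_rot: [-3.135, -0.195, 0.0]
wrist_force: [0.9, 0.4, -3.1]
gripper_width: 0.0633
t: 25.75
position: [0.3657, 0.2977, 0.1177]
eef_rot: [-2.959, -1.054, 0.0]
wrist_force: [-0.2, 1.0, -4.2]
gripper_width: 0.0631
t: 26.58
position: [0.3659, 0.2981, 0.1172]
eef_rot: [-2.96, -1.053, 0.0]
wrist_force: [-0.8, 0.2, -3.4]
gripper_width: 0.0628
tcp mm [365.9 298.1 117.2] toolx deg 39.2 tilt 0.0 shift cm [-0.09 -0.19 12.92] turn -0.1 w 62.8 F [-0.8  0.2 -3.4] j7 -1.44 t 26.5833
```

View pics/w7.png

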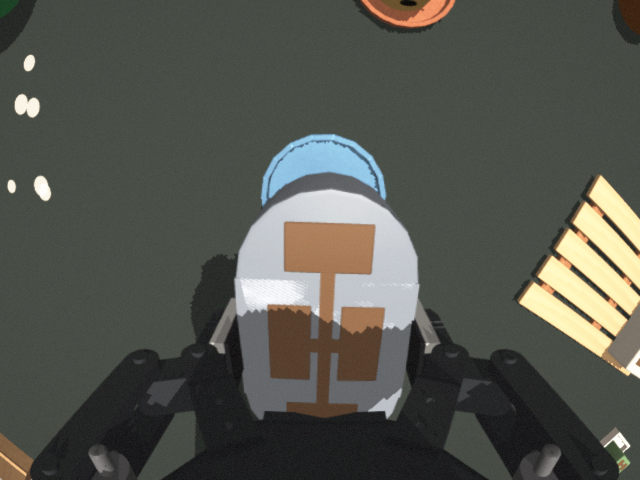

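The oval is held level, with its far end at (328,190) and its sides at cols 236–417. The blue rim's far end is at (324,135) and its sides at cols 262–385.

Run:
```python
from h import *;import pickle
o,f,t=pickle.load(open("f7.pkl","rb"));T=pose(o)
def loc(p): return (np.c_[p,np.zeros(len(p))]-T[:3,3])[:,:2]@T[:2,:2]*1000
print("saucer in tool xy mm",loc(cast(f,[[324,135],[262,188],[385,188]],.013,T)).round(1))
print("nest",loc(cast(f,[[328,190],[236,270],[417,270]],.175,T)).round(1))
print("top blue",blobs(t,(95,80,80),(120,255,255),.013,roi=(160,300,240,370)))
```

```text
saucer in tool xy mm [[ 69.3  -0.6]
 [ 29.9 -47.6]
 [ 29.9  45.5]]
nest [[ 57.6   0.7]
 [ 30.7 -30.2]
 [ 30.6  30.8]]
top blue [(363, 272, 132, 76, 0.6, (210, 339))]
```

```bash
python3 -m jog '[[5.5,-0.3,-0.1,1.5,0,0,0],[5.5,0,0,2.2,0,0,0],[5.5,0,0,2.2,0,0,0],[5.5,0,0,2.2,0,0,0],[5.5,0,0,1.8,0,0,0],[5.5,0,0,1.2,0,0,0],[5.5,0,0,0.6,0,0,0],[5.5,0,0,0.2,0,0,0],[5.5,0,0,0.2,0,0,0],[5.5,0,0,0,0,0,0]]'
python3 -m jog '[[5.5,0,0,0.2,0,0,0],[5.5,0,0,0.2,0,0,0],[5.5,0,0,0.1,0,0,0],[5.5,0,0,0,0,0,0],[5.5,0,0,0,0,0,0],[5.5,0,0,0,0,0,0],[5.5,0,0,0,0,0,0],[5.5,0,0,0,0,0,0],[5.5,0,0,0,0,0,0],[5.5,0,0,0,0,0,0]]'
```

```text
t: 27.52
position: [0.3634, 0.2973, -0.0034]
eef_rot: [-2.959, -1.053, -0.001]
wrist_force: [-0.1, -0.8, -2.8]
gripper_width: 0.0634
t: 28.35
position: [0.363, 0.297, -0.0088]
eef_rot: [-2.96, -1.053, -0.0]
wrist_force: [-0.3, 0.4, -3.5]
gripper_width: 0.0632
```

```bash
python3 -m jog '[[5.5,0,0,0.1,0,0,0],[5.5,0,0,0.1,0,0,0],[5.5,0,0,0.1,0,0,0],[5.5,0,0,0,0,0,0],[5.5,0,0,0,0,0,0],[5.5,0,0,0,0,0,0],[5.5,0,0,0,0,0,0],[5.5,0,0,0,0,0,0],[5.5,0,0,0,0,0,0],[5.5,0,0,0,0,0,0]]'
```

```text
t: 29.18
position: [0.3629, 0.297, -0.011]
eef_rot: [-2.959, -1.052, 0.0]
wrist_force: [-2.0, -1.5, 7.5]
gripper_width: 0.0631
```

```bash
python3 -m jog '[[8.5,0,0,0,0,0,0],[8.5,0,0,0,0,0,0],[8.5,0,0,0,0,0,0],[8.5,0,0,0,0,0,0],[8.5,0,0,-1,0,0,0],[8.5,0,0,-2.5,0,0,0],[8.5,0,0,-3.5,0,0,0],[8.5,0,0,-4,0,0,0],[8.5,0,0,-4,0,0,0],[8.5,0,0,-4,0,0,0]]'
python3 -m jog '[[8.5,-0.97,3.46,0,0,0,0],[8.5,-0.97,3.46,0,0,0,0],[8.5,-0.97,3.46,0,0,0,0],[8.5,-0.97,3.46,0,0,0,0],[8.5,-0.97,3.46,0,0,0,0],[8.5,-0.97,3.46,0,0,0,0],[8.5,-0.97,3.46,0,0,0,0],[8.5,-0.97,3.46,0,0,0,0],[8.5,-0.97,3.46,0,0,0,0],[8.5,-0.97,3.46,0,0,0,0]]'
python3 -m jog '[[8.5,-0.97,3.46,0,0,0,0],[8.5,0,0,0,0,0,6],[8.5,0,0,0,0,0,6],[8.5,0,0,0,0,0,6],[8.5,0,0,0,0,0,6],[8.5,0,0,0,0,0,5.7],[8.5,0,0,0,0,0,0],[8.5,0,0,0,0,0,0],[8.5,0,0,0,0,0,0],[8.5,0,0,0,0,0,0]]'
python3 - <<'E'
from h import *;import pickle
o=sensors.get_obs();f=grab_frame("wrist");t=grab_frame("top");pickle.dump((o,f,t),open("f8.pkl","wb"));cv2.imwrite("pics/w8.png",f["frame"][:,:,::-1])
go(521,-66,-4,9.5,o)
E
```

```text
t: 30.02
position: [0.3628, 0.2961, 0.1805]
eef_rot: [2.96, 1.051, -0.0]
wrist_force: [0.0, 1.1, -0.2]
gripper_width: 0.085
t: 30.85
position: [0.5064, -0.0343, 0.1789]
eef_rot: [-2.959, -1.052, -0.001]
wrist_force: [0.8, 0.2, 0.3]
gripper_width: 0.0852
t: 31.68
position: [0.5205, -0.0655, 0.1784]
eef_rot: [-3.13, -0.261, -0.0]
wrist_force: [0.2, -0.3, -0.5]
gripper_width: 0.0851
tcp mm [520.5 -65.5 178.4] toolx deg 9.5 tilt 0.03 shift cm [ 0.04  0.07 18.24] turn 0.0 w 85.1 F [ 0.2 -0.3 -0.5] j7 -0.99 t 31.6833
```

View pics/w8.png

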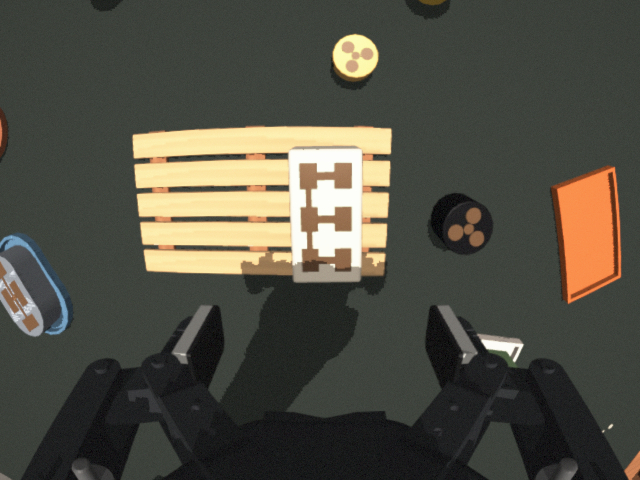

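The white block is aligned with the jaws (cols 290–362, rows 147–281). The black decoy's near edge at col 432 is about 90 mm from the centre line, clear of the fingers.

```bash
python3 -m jog '[[8.5,0,0.05,2,0,0,0],[8.5,0,0,3,0,0,0],[8.5,0,0,3.5,0,0,0],[8.5,0,0,3.5,0,0,0],[8.5,0,0,3,0,0,0],[8.5,0,0,2,0,0,0],[8.5,0,0,1,0,0,0],[8.5,0,0,0.3,0,0,0],[8.5,0,0,0,0,0,0],[8.5,0,0,0,0,0,0]]' 60
python3 -m jog '[[5.2,0,0,0,0,0,0],[5.2,0,0,0,0,0,0],[5.2,0,0,0,0,0,0],[5.2,0,0,0,0,0,0],[5.2,0,0,0,0,0,0],[5.2,0,0,0,0,0,0],[5.2,0,0,-0.2,0,0,0],[5.2,0,0,-0.5,0,0,0],[5.2,0,0,-1,0,0,0],[5.2,0,0,-1.5,0,0,0]]' 60
python3 -c "
from h import *
go(544,-376,120,29.5)"
```

```text
t: 32.62
position: [0.5217, -0.0663, -0.0037]
eef_rot: [3.131, 0.259, 0.003]
wrist_force: [-0.4, -0.0, 0.3]
gripper_width: 0.085
t: 33.45
position: [0.5195, -0.0658, 0.0272]
eef_rot: [-3.131, -0.259, 0.004]
wrist_force: [1.1, -0.7, -2.0]
gripper_width: 0.0592
tcp mm [519.5 -65.8  27.2] toolx deg 9.5 tilt 0.15 shift cm [-2.7  31.   -9.29] turn -20.0 w 59.2 F [ 1.1 -0.7 -2. ] j7 -0.79 t 33.45
```

```bash
python3 -m jog '[[5.2,0,0,-2,0,0,0],[5.2,0,0,-2.5,0,0,0],[5.2,-0.1,1,-2.5,0,0,0],[5.2,-0.2,2,-1.5,0,0,0],[5.2,-0.3,3,-0.5,0,0,0],[5.2,-0.3,3.2,0,0,0,0],[5.2,-0.3,3.2,0,0,0,0],[5.2,-0.3,3.2,0,0,0,0],[5.2,-0.3,3.2,0,0,0,0],[5.2,-0.3,3.2,0,0,0,0]]'
python3 -m jog '[[5.2,-0.3,3,0,0,0,0],[5.2,-0.2,3,0,0,0,0],[5.2,-0.1,2,0,0,0,0],[5.2,0,1,0,0,0,0],[5.2,0,0,0,0,0,-4],[5.2,0,0,0,0,0,-6],[5.2,0,0,0,0,0,-6],[5.2,0,0,0,0,0,-4],[5.2,0,0,0,0,0,0],[5.2,0,0,0,0,0,0]]'
python3 -m jog '[[5.2,0,0,0,0,0,0],[5.2,0,0,0,0,0,0],[5.2,0,0,0,0,0,0],[5.2,0,0,0,0,0,0],[5.2,0,0,0,0,0,0],[5.2,0,0,0,0,0,0],[5.2,0,0,0,0,0,0],[5.2,0,0,0,0,0,0],[5.2,0,0,0,0,0,0],[5.2,0,0,0,0,0,0]]'
python3 - <<'E'
from h import *;import pickle
o=sensors.get_obs();f=grab_frame("wrist");pickle.dump((o,f),open("f9.pkl","wb"));cv2.imwrite("pics/w9.png",f["frame"][:,:,::-1])
go(544,-376,-12,29.5,o)
E
```

```text
t: 34.28
position: [0.5357, -0.2877, 0.1177]
eef_rot: [-3.131, -0.259, 0.0]
wrist_force: [0.7, 1.2, -1.1]
gripper_width: 0.0588
t: 35.12
position: [0.545, -0.3753, 0.1174]
eef_rot: [-3.038, -0.797, -0.0]
wrist_force: [0.5, 0.7, -1.9]
gripper_width: 0.0592
t: 35.95
position: [0.5449, -0.3763, 0.1171]
eef_rot: [-3.038, -0.799, 0.0]
wrist_force: [0.1, 0.0, -2.8]
gripper_width: 0.0588
tcp mm [ 544.9 -376.3  117.1] toolx deg 29.5 tilt 0.01 shift cm [-0.06 -0.07 12.91] turn -0.0 w 58.8 F [ 0.1  0.  -2.8] j7 -0.12 t 35.95
```

View pics/w9.png

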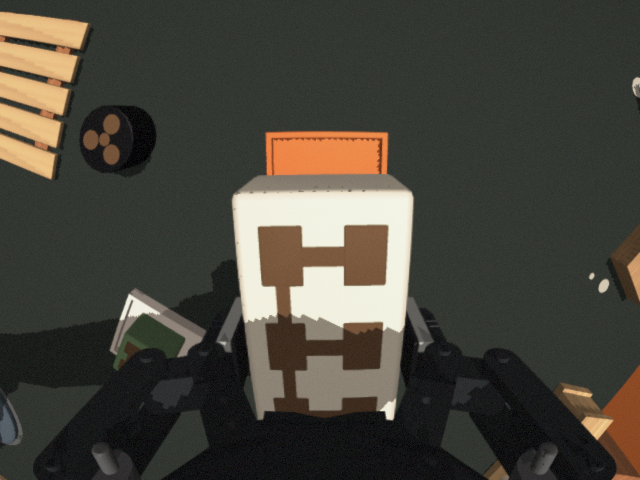

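The block is held level and in line with the saucer. The saucer's far rim is at (266–387, 132) and the nest's far top edge is at (234–412, 194).

```bash
python3 - <<'E'
from h import *;import pickle
o,f=pickle.load(open("f9.pkl","rb"));T=pose(o)
def loc(p): return (np.c_[p,np.zeros(len(p))]-T[:3,3])[:,:2]@T[:2,:2]*1000
print("saucer",loc(cast(f,[[266,132],[387,132]],.013,T)).round(1))
print("nest",loc(cast(f,[[234,194],[412,194]],.175,T)).round(1))
E
python3 -m jog '[[5.2,0,0,1.5,0,0,0],[5.2,0,0,2.2,0,0,0],[5.2,0,0,2.2,0,0,0],[5.2,0,0,2,0,0,0],[5.2,0,0,1.2,0,0,0],[5.2,0,0,0.6,0,0,0],[5.2,0,0,0,0,0,0],[5.2,0,0,0,0,0,0],[5.2,0,0,0,0,0,0],[5.2,0,0,0,0,0,0]]'
```

```text
saucer [[ 72.1 -43.3]
 [ 72.2  45.9]]
nest [[ 56.5 -28.9]
 [ 56.5  27.3]]
t: 36.83
position: [0.5457, -0.377, 0.0216]
eef_rot: [3.037, 0.798, 0.003]
wrist_force: [0.4, 0.8, -2.6]
gripper_width: 0.059
```

```bash
python3 -m jog '[[5.2,0,0.1,0.8,0,0,0],[5.2,0,0.1,0.8,0,0,0],[5.2,0,0,0.6,0,0,0],[5.2,0,0,0.4,0,0,0],[5.2,0,0,0.3,0,0,0],[5.2,0,0,0.2,0,0,0],[5.2,0,0,0,0,0,0],[5.2,0,0,0,0,0,0],[5.2,0,0,0,0,0,0],[5.2,0,0,0,0,0,0]]'
python3 -m jog '[[5.2,0,0,0.1,0,0,0],[5.2,0,0,0.1,0,0,0],[5.2,0,0,0,0,0,0],[5.2,0,0,0,0,0,0],[5.2,0,0,0,0,0,0],[5.2,0,0,0,0,0,0],[5.2,0,0,0,0,0,0],[5.2,0,0,0,0,0,0],[5.2,0,0,0,0,0,0],[5.2,0,0,0,0,0,0]]'
```

```text
t: 37.67
position: [0.546, -0.378, -0.0108]
eef_rot: [3.038, 0.799, 0.0]
wrist_force: [-0.4, 0.2, -2.5]
gripper_width: 0.0586
t: 38.5
position: [0.5461, -0.3781, -0.0112]
eef_rot: [-3.038, -0.799, -0.002]
wrist_force: [-2.7, 1.6, 7.8]
gripper_width: 0.0588
```

```bash
python3 -m jog '[[8.5,0,0,0,0,0,0],[8.5,0,0,0,0,0,0],[8.5,0,0,0,0,0,0],[8.5,0,0,0,0,0,0],[8.5,0,0,-1,0,0,0],[8.5,0,0,-2.5,0,0,0],[8.5,0,0,-3.5,0,0,0],[8.5,0,0,-4,0,0,0],[8.5,0,0,-4,0,0,0],[8.5,0,0,-4,0,0,0]]'
python3 -m jog '[[8.5,-1,-3,0,0,0,0],[8.5,-1,-3,-1,0,0,0],[8.5,-1,-3,-1,0,0,0],[8.5,-1,-3,-1,0,0,0],[8.5,-1,-3,-1,0,0,0],[8.5,0,-3,-1,0,0,0],[8.5,0,-3,0,0,0,0],[8.5,0,-3,0,0,0,0],[8.5,0,-3,0,0,0,0],[8.5,0,0,0,0,0,0]]'
python3 - <<'E'
from h import *
s=grab_frame("scene");t=grab_frame("top")
cv2.imwrite("pics/end.png",np.vstack([np.hstack([cv2.resize(t["frame"][220:380,140:300],(400,300)),cv2.resize(t["frame"][220:380,400:560],(400,300))]),cv2.resize(s["frame"][60:440,40:520],(800,300))])[:,:,::-1])
print("jar/pot now vs start, see image",o if 0 else sensors.get_obs()["t"])
import pickle
t0=pickle.load(open("f0.pkl","rb"))[1]["top"]
for n,r in(("jar",(225,160,265,205)),("pot",(360,165,395,198))):
    a,b=(x["frame"][r[1]:r[3],r[0]:r[2]].astype(int) for x in(t0,t));print(n,"mean abs diff",np.abs(a-b).mean().round(1))
E
```

```text
t: 39.33
position: [0.5454, -0.3781, 0.1796]
eef_rot: [3.038, 0.798, -0.0]
wrist_force: [0.3, 0.4, 0.7]
gripper_width: 0.085
t: 40.17
position: [0.3668, -0.1633, 0.2269]
eef_rot: [-3.03, -0.806, -0.002]
wrist_force: [0.6, -0.2, -1.0]
gripper_width: 0.0852
jar/pot now vs start, see image 40.2667
jar mean abs diff 1.5
pot mean abs diff 1.3
```

View pics/end.png

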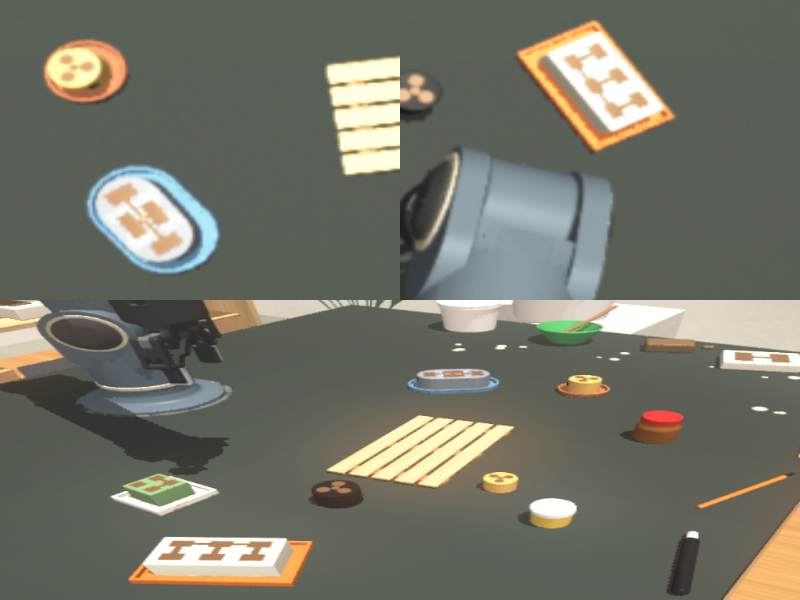

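All four nests lie flat in their saucers, and the jar and pot are unmoved. I'll do a quick numeric centring check from the top picture, then hand in.

Run:
```python
from h import *
from station import job
t=grab_frame("top")
q=lambda P,x0:np.array(P)*[.4,160/300]+[x0,220]-.4
print("oval",cast(t,q([[145,219]],140),.046)*1000,"saucer 364,299")
print("round",cast(t,q([[75,68]],140),.046)*1000,"saucer 556,374")
print("oblong",cast(t,q([[606,80]],400-160),.046)*1000,"saucer 545,-377")
job.job_done();print("handed in",sensors.get_obs()["t"])
```

```text
oval [[362.13804992 298.06973122]] saucer 364,299
round [[553.90304517 375.97964232]] saucer 556,374
oblong [[ 546.37562507 -377.38447145]] saucer 545,-377
the job is handed in; nothing more can be done
the job is handed in; nothing more can be done
```

All four nests are set down, chambers up, in the saucers of their own shapes. I handed the job in at about 40 s.

- **Order:** I did square, round, oval, then oblong. Each nest was gripped by its upper part, lowered until the wrist felt contact, released, and the gripper lifted clear.
- **First grasp missed:** The jaws closed above the green block without touching it, because the real fingertips sit about 35 mm behind the stated TCP. I gripped deeper from then on.
- **Centring:** In the final top view the oval, round and oblong lie about 2–3 mm from their saucer centres. The arm hid the square from that camera. Before it was lowered I measured it within about 2 mm, and the final scene view shows it flat in its saucer.
- **Bystanders:** The image patches around the seed jar and pigment pot look the same as at the start, so I take both as unmoved.
- **Forces:** The largest wrist force I saw was about 32 N, briefly, while gripping the round nest. Set-down contacts were 6–15 N. I saw no drop or tilt.

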